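# Fetch the dark loaf from the bread bin

## Task

Swing the bread bin's lid up and over until it stays open by itself, then lift the dark brown loaf out and set it down flat on the light wooden chopping board without dropping it. Then swing the bin's lid fully shut again, leaving the pale loaf inside and the other things on the counter where they stand.

Things in the scene. Friction and masses are not known exactly. Their poses are not given: they have to be found in the camera images.
- bin: Bread bin, a grey-green open-topped box 170 (x) x 290 (y) x 120 mm high, walls 8 mm, raised inner floor 28 mm above the counter, fixed to the counter. Origin: centre of its underside; its x axis points to the hinge side, away from the robot, its -x side is the front with the lid's lip, z up. It may stand on the left or on the right of the counter and slightly turned.
- lid (a joint): Angle of the bin's oak lid (plate 198 x 290 x 12 mm, 0.3 to 0.45 kg) about the hinge on the bin's far top edge, parallel to the bin's y: 0 = shut, grows as the front edge swings up and over away from the robot, stop at 1.8 rad. It balances at 1.5 rad (upright): below that it falls shut, beyond it falls to the stop and stays. Soft damping, no spring.
- lid_hinge (a point): Point on the hinge axis, at the middle of the lid's width and level with the lid's underside: 85 mm along +x from the bin's origin and 120 mm above the counter. Its x axis points along the lid from lip to hinge, its z out of the lid's upper face; they turn with the lid.
- lid_lip (a point): Middle of the lower front edge of the lid, 198 mm from the hinge. Shut, the lid reaches 28 mm beyond the front wall of the bin as a full-width lip, its underside 120 mm above the counter; it can be pushed up from beneath with about 2 N.
- rye: The loaf to fetch: dark brown crusty loaf, rigid, 125 mm long (its x), 60 mm wide (its y), 64 mm high with a rounded top, widest 34 mm above its underside, 0.2 to 0.4 kg. Origin: centre of its underside. It lies on the bin's floor with its length from front to back, left or right of the pale one, 116 mm from it centre to centre.
- pale: Pale golden loaf of the same shape and size, beside the dark one in the bin; it stays there. Origin: centre of its underside.
- board: Light wooden chopping board, 220 (x) x 240 (y) x 18 mm, loose, 0.9 kg, lying on the counter on the other side from the bin. Origin: centre of its underside; z up. The jam jar stands on the strip along its far (+x) edge; the rest is free.
- jam: Red jam jar with a brass cap, 56 mm across, 75 mm high, standing on the board near its far edge. Origin: centre of its underside.
- mug: Blue mug, 80 mm across, 85 mm high, at the far right. Origin: centre of its underside.
- bowl: White bowl, 130 mm across, 55 mm high, far left. Origin: centre of its underside.
- mill: Wooden pepper mill, 56 mm across, 170 mm high, at the back. Origin: centre of its underside.
- oil: Green glass oil bottle, 66 mm across, 220 mm high, at the back right. Origin: centre of its underside.
- soap: White soap bottle, 64 mm across, 170 mm high, at the back left. Origin: centre of its underside.

How it is judged:
On the way, in this order (a step that is already met when the one before it is completed fails the run):
1. the lid stands open past its balance point (above 1.7 rad), with the robot clear of the bin (value of joint lid above 1.7 rad and contact force between each of the fingers, the arm and bin below 0.1 N), for 0.3 s.
2. the dark loaf is lifted above the bin's rim while the lid stays open (value of joint lid above 1.6 rad and z of rye in the frame of bin above 0.12 m and contact force between the fingers and rye above 0.3 N), for 0.1 s.
3. the dark loaf lies released and at rest on the board, the lid still open (x of rye in the frame of board between -0.09 and 0.09 m and y of rye in the frame of board between -0.1 and 0.1 m and z of rye in the frame of board between 0.013 and 0.024 m and angle between rye's own z axis and vertical below 0.15 rad and linear speed of rye below 0.02 m/s and value of joint lid above 1.6 rad and contact force between each of the fingers, the arm and rye below 0.1 N), for 0.3 s.
At the end, for the whole second after the job is handed in: The lid is shut (under 0.06 rad); the dark loaf lies at rest and released on the board, flat within 0.15 rad, its centre at least 20 mm inside the board's edges; the pale loaf is still in the bin (value of joint lid below 0.06 rad and x of rye in the frame of board between -0.09 and 0.09 m and y of rye in the frame of board between -0.1 and 0.1 m and z of rye in the frame of board between 0.013 and 0.024 m and angle between rye's own z axis and vertical below 0.15 rad and linear speed of rye below 0.02 m/s and x of pale in the frame of bin between -0.077 and 0.077 m and y of pale in the frame of bin between -0.137 and 0.137 m and z of pale in the frame of bin below 0.06 m and contact force between each of the fingers, the arm and rye below 0.1 N and contact force between each of the fingers, the arm and bin below 0.1 N); the robot touches nothing.
It fails at once if the dark loaf is dropped (it moves faster than 0.6 m/s with no finger on it) (linear speed of rye above 0.6 m/s and contact force between the fingers and rye below 0.05 N).
It fails at once if the pale loaf is taken out of the bin (z of pale in the frame of bin above 0.1 m).
It fails at once if another thing on the counter is knocked over or moved by more than 40 mm (distance of any of jam, mug, bowl, mill, oil, soap from where it was at the start of the episode above 0.04 m or angle between any of jam, mug, bowl, mill, oil, soap's own z axis and vertical above 0.5 rad).
It fails at once if the board is pushed more than 50 mm (distance of board from where it was at the start of the episode above 0.05 m).
It also fails if it takes over 67 s, if anything falls off the work surface, if the arm or the gripper's body presses on something with over 40 N, if the wrist force passes 120 N, or if a joint passes its speed limit or range.

## Robot

A 7-joint arm with a two-finger parallel gripper is mounted at the origin on the work surface. World frame = base frame: x ahead of the robot, y to its left, z up, the work surface at z = 0. Lengths are in m, angles in rad, forces in N, time in s.
With the tool pointing down it reaches from about 0.425 to 0.875 m from the base axis. Payload 8.4 kg.
Tool frame: the origin (TCP) lies at the centre of the arm's flange, where the gripper is bolted on; the fingertips stand 182 mm ahead of it and the grasp point (between the pads) lies 164 mm ahead of it (robot.tip_reach is the distance from the TCP to the fingertips, in m); y points along the fingers, x is the direction in which the jaws open and shut, and the axes are right-handed (so a half turn about y gives the same grasp; the last joint's range is limited). The gripper opens to 87 mm and grips with 3 to 60 N. Pads are 19 mm wide; open, the fingers measure 117 mm over their backs; the gripper's body (75 mm by 190 mm) begins 51 mm behind the grasp point.
Start: joints at [-1.297, 0.333, 0.04, 1.465, -0.013, 1.343, -0.059], TCP at [0.237, 0.605, 0.405] pointing down, gripper open.
Joint ranges: [-2.58, 2.58], [-0.38, 2.09], [-1.3, 1.39], [0.25, 2.4], [-1.5, 4.64], [0.08, 2.09], [-2.65, 2.65]. Speed limits (rad/s): [2.22, 2.22, 2.79, 2.79, 3.14, 3.14, 3.14].

## Interface

Orientations are given as a unit quaternion [w, x, y, z].
In Python, from bench import monitor, get_image, robot gives the robot as it stands.
- The arm moves only by the tool jog_arm, never from a script. Its argument "increments" is a list of rows, each an object of numbers: "dx", "dy", "dz": the shift along the world's x, y, z in mm; "wx", "wy", "wz": the turn, a rotation vector about the world's x, y, z in degrees; "gripper": the closure, from -1 (fully open) to 1 (shut). In form: [{"dx": .., "dy": .., "dz": .., "wx": .., "wy": .., "wz": .., "gripper": ..}, ...]. A call has 1 to 8 rows; each row shifts and turns the commanded pose from where the row before left it; what a row does not reach is not made up. A row lasts 1/10 s, in which the tool goes at most 50 mm and 8.59 degrees, less where a joint would pass 70% of its speed; a pose out of reach is approached as far as the arm can. A call is refused whole if a number of a shift passes 50 or a number of a turn 8.59, either way. A call with a gripper value outside its range is refused whole. The fingers move at their own pace and stop on an object; "grip_force" is the grip in N (left out, the last holds). Time passes only in rows, so rows that do not move let the fingers close. It gives the time, the measured TCP pose, the force and the opening at its end, in the units of the state.
- monitor.observe(): the state, without advancing time (a new reading comes with each control period).
- get_image(name): name is "scene" or "top" or "wrist"; returns a dict with "frame" (384x512x3 uint8, red, green, blue), "camera_matrix" (3x3 intrinsics, pixels), "position" and "attitude" of the camera in the world; the wrist camera has in their place "tool_from_camera" (4x4, takes a point from camera to tool coordinates, whose origin is the TCP and whose axes are the tool frame's). Camera axes: x right, y up, looking along -z (the intrinsics and any distortion apply to the point x, -y, -z); pixel columns grow to the right and rows downward; lengths in m; the calibration is good to about 2 mm. A picture is of the moment at which its call begins: read the wrist's pose just before it. There is no depth.
- robot.close_job(): hands the job in, once; it reports no verdict.
The state is a dict: "t": time; "joint_positions": joint angles; "joint_velocities": joint speeds; "effort": joint torques, N m; "tcp_pos": TCP position; "tcp_rot": TCP orientation; "wrist_force": force on the tool from outside, world axes, zero at the start; "torque": the same for the moment, N m; "width": finger opening in m.
Only numpy, scipy, OpenCV 4.12 (cv2) and the standard library are available. Lean on these libraries where they do the work, as an engineer would, in place of code of your own. Each camera call takes 0.05 s, during which the arm holds its last target. There are 200 camera calls.

## Working session

There is one attempt and no reset: what is moved stays moved. The work goes in short steps, Python scripts to look and compute and a tool call to move; the robot and the scene stay as the last step left them, time stands still between calls to the robot, and variables do not carry over. Pictures are saved under pics/ and viewed, about 8 in all and at most 12, crops included, and the job is handed in when it is done.

Besides the shell and the picture viewer there is one more tool, called as name(argument=value, ...), one argument or row to a line, values as JSON. jog_arm: Moves the arm, as the interface text tells. Its arguments: {"type":"object","properties":{"increments":{"type":"array","items":{"type":"object","properties":{"dx":{"type":"number"},"dy":{"type":"number"},"dz":{"type":"number"},"wx":{"type":"number"},"wy":{"type":"number"},"wz":{"type":"number"},"gripper":{"type":"number"}}}},"grip_force":{"type":"number"}},"required":["increments"]}

```bash
mkdir -p pics
cat > h.py <<'E'
import numpy as np, cv2
from bench import monitor, get_image, robot
from scipy.spatial.transform import Rotation as R
def rot(q): return R.from_quat([q[1],q[2],q[3],q[0]]).as_matrix()
def att(a):
    a=np.array(a); return a if a.shape==(3,3) else rot(a)
def ray(im,u,v):
    K=np.array(im["camera_matrix"]); d=np.linalg.solve(K,[u,v,1.]); d=np.array([d[0],-d[1],-d[2]])
    return np.array(im["position"]),att(im["attitude"])@d
def at_z(im,u,v,z):
    p,d=ray(im,u,v); return p+d*(z-p[2])/d[2]
def proj(im,P):
    c=att(im["attitude"]).T@(np.array(P)-np.array(im["position"])); K=np.array(im["camera_matrix"])
    q=K@np.array([c[0],-c[1],-c[2]]); return q[:2]/q[2]
def grab(n,f):
    s=monitor.observe(); im=get_image(n)
    if n=="wrist":
        T=np.array(im["tool_from_camera"]); r=rot(s["tcp_rot"]); im["position"]=np.array(s["tcp_pos"])+r@T[:3,3]; im["attitude"]=r@T[:3,:3]
    cv2.imwrite("pics/"+f+".png",im["frame"][:,:,::-1])
    import pickle; pickle.dump({k:im[k] for k in im},open("pics/"+f+".pkl","wb"))
    return im
def load(f):
    import pickle; return pickle.load(open("pics/"+f+".pkl","rb"))
E
python3 - <<'E'
from h import *
for n in("top","scene"):
    im=grab(n,n+"0"); print(n,im["position"],im["attitude"],im["camera_matrix"])
a=cv2.imread("pics/top0.png");cv2.imwrite("pics/top0b.png",cv2.resize(a,(800,600)))
print(monitor.observe())
E
```

```text
top [0.37474869 0.03333368 1.43512789] [-0.69778208 -0.06409465  0.05635025  0.71120792] [[403.1616181    0.         255.73157541]
 [  0.         403.1616181  197.68487329]
 [  0.           0.           1.        ]]
scene [1.57064177 0.80914297 1.27923515] [0.4038181  0.17239366 0.35449622 0.82555666] [[489.40121805   0.         261.87971906]
 [  0.         489.40121805 191.00431534]
 [  0.           0.           1.        ]]
{'t': 0.1, 'joint_positions': array([-1.29720823,  0.33386019,  0.03986934,  1.46614878, -0.01343401,
        1.34327188, -0.05852903]), 'joint_velocities': array([ 0.00054226, -0.00170455, -0.00018739, -0.001246  , -0.00114961,
       -0.0011033 , -0.00122313]), 'effort': array([ 4.52675551e-03, -6.57807755e+01,  1.34065077e+00, -4.04706788e+01,
       -5.94328903e-02,  4.09408403e-02,  5.94234780e-05]), 'tcp_pos': array([0.23668564, 0.60522409, 0.40395172]), 'tcp_rot': array([-0.58370593,  0.58430844,  0.39826428, -0.39906966]), 'wrist_force': array([-1.16294785,  0.04997904,  0.47965316]), 'torque': array([-0.0258604 ,  0.01121486,  0.00048359]), 'width': 0.08714625846858116}
```

View pics/top0b.png

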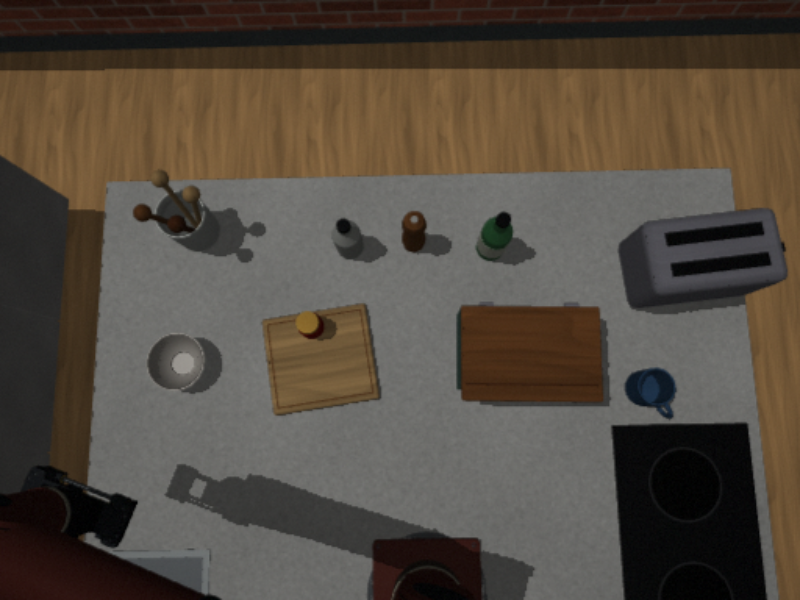

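View pics/scene0.png

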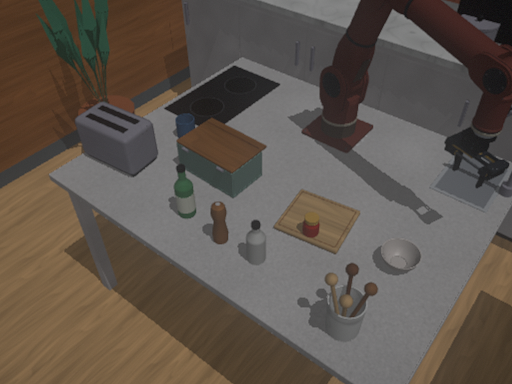

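The top view shows the board on the left, with corners at (264,320), (363,305), (378,397) and (275,412). The bin is on the right with its lid shut, corners at (462,307), (600,307), (604,401) and (461,401). The jam jar is at (310,324).

Run:
```python
from h import *
im=load("top0")
g=lambda l,z:np.array([at_z(im,u*.64,v*.64,z)[:2] for u,v in l])
L=g([(462,307),(600,307),(604,401),(461,401)],.132);B=g([(264,320),(363,305),(378,397),(275,412)],.018)
for n,P in(("lid",L),("board",B)):
    print(n,P.round(3).tolist(),P.mean(0).round(3)); print(np.linalg.norm(P-np.roll(P,-1,0),axis=1).round(3))
    e=[P[0]-P[3],P[1]-P[2]];print([np.degrees(np.arctan2(a[1],a[0])).round(1) for a in e]); e=[P[0]-P[1],P[3]-P[2]];print([np.degrees(np.arctan2(-a[0],a[1])).round(1) for a in e])
print("jam,mug,oil,mill,soap",g([(310,324)],.075),g([(648,388)],.085),g([(491,245)],.1),g([(414,235)],.1))
print(rot(monitor.observe()["tcp_rot"]).round(3))
```

```text
lid [[0.601, -0.085], [0.595, -0.374], [0.4, -0.368], [0.406, -0.077]] [ 0.5   -0.226]
[0.288 0.195 0.291 0.195]
[np.float64(-2.6), np.float64(-1.7)]
[np.float64(-1.2), np.float64(-1.0)]
board [[0.599, 0.357], [0.63, 0.13], [0.421, 0.098], [0.392, 0.328]] [0.51  0.228]
[0.228 0.211 0.232 0.21 ]
[np.float64(7.8), np.float64(8.6)]
[np.float64(7.6), np.float64(7.2)]
jam,mug,oil,mill,soap [[0.57954338 0.24256304]] [[ 0.42675208 -0.47709268]] [[ 0.74239972 -0.1563371 ]] [[0.76866845 0.01132917]]
[[ 0.364 -0.    -0.931]
 [ 0.931 -0.001  0.364]
 [-0.001 -1.    -0.   ]]
```

jog_arm(
  increments=[
    {"dx": 44, "dy": -50, "wz": 4, "gripper": 1},
    {"dx": 44, "dy": -50, "wz": 4},
    {"dx": 44, "dy": -50, "wz": 4},
    {"dx": 44, "dy": -50, "wz": 4},
    {"dx": 44, "dy": -50, "wz": 4},
    {"dx": 44, "dy": -50},
    {"dy": -50},
    {"dy": -50},
  ],
)

```text
invalid input at $.increments[0]: expected keys dx, dy, dz, wx, wy, wz, gripper
```

jog_arm(
  increments=[
    {"dy": -50},
    {"dy": -50},
    {"dy": -50},
    {"dy": -50},
    {"dy": -50, "wy": -8},
    {"dy": -50, "wy": -8},
    {"dy": -50, "wy": -8},
    {"dy": -50, "wy": -8},
  ],
)

```text
invalid input at $.increments[0]: expected keys dx, dy, dz, wx, wy, wz, gripper
```

All keys are needed.

jog_arm(
  increments=[
    {"dx": 44, "dy": -50, "dz": 0, "wx": 0, "wy": 0, "wz": 4, "gripper": 1},
    {"dx": 44, "dy": -50, "dz": 0, "wx": 0, "wy": 0, "wz": 4, "gripper": 1},
    {"dx": 44, "dy": -50, "dz": 0, "wx": 0, "wy": 0, "wz": 4, "gripper": 1},
    {"dx": 44, "dy": -50, "dz": 0, "wx": 0, "wy": 0, "wz": 4, "gripper": 1},
    {"dx": 44, "dy": -50, "dz": 0, "wx": 0, "wy": 0, "wz": 4, "gripper": 1},
    {"dx": 44, "dy": -50, "dz": 0, "wx": 0, "wy": 0, "wz": 0, "gripper": 1},
    {"dx": 0, "dy": -50, "dz": 0, "wx": 0, "wy": 0, "wz": 0, "gripper": 1},
    {"dx": 0, "dy": -50, "dz": 0, "wx": 0, "wy": 0, "wz": 0, "gripper": 1},
  ],
)

```text
t: 0.9
tcp_pos: [0.4355, 0.2779, 0.404]
tcp_rot: [-0.506, 0.506, 0.493, -0.494]
wrist_force: [1.1, -1.1, 1.1]
width: 0.0307
```

jog_arm(
  increments=[
    {"dx": 0, "dy": -50, "dz": 0, "wx": 0, "wy": 0, "wz": 0, "gripper": 1},
    {"dx": 0, "dy": -50, "dz": 0, "wx": 0, "wy": 0, "wz": 0, "gripper": 1},
    {"dx": 0, "dy": -50, "dz": 0, "wx": 0, "wy": 0, "wz": 0, "gripper": 1},
    {"dx": 0, "dy": -50, "dz": 0, "wx": 0, "wy": 0, "wz": 0, "gripper": 1},
    {"dx": 0, "dy": -50, "dz": 0, "wx": 0, "wy": -8, "wz": 0, "gripper": 1},
    {"dx": 0, "dy": -50, "dz": 0, "wx": 0, "wy": -8, "wz": 0, "gripper": 1},
    {"dx": 0, "dy": -50, "dz": 0, "wx": 0, "wy": -8, "wz": 0, "gripper": 1},
    {"dx": 0, "dy": -50, "dz": 0, "wx": 0, "wy": -8, "wz": 0, "gripper": 1},
  ],
)

```text
t: 1.7
tcp_pos: [0.4342, -0.1217, 0.405]
tcp_rot: [-0.348, 0.624, 0.616, -0.334]
wrist_force: [1.6, 0.3, -0.6]
width: 0.0001
```

jog_arm(
  increments=[
    {"dx": -25, "dy": -40, "dz": 0, "wx": 0, "wy": -6, "wz": 0, "gripper": 1},
    {"dx": -25, "dy": -40, "dz": 0, "wx": 0, "wy": -6, "wz": 0, "gripper": 1},
    {"dx": -30, "dy": -40, "dz": 0, "wx": 0, "wy": 0, "wz": 0, "gripper": 1},
    {"dx": -30, "dy": -38, "dz": 0, "wx": 0, "wy": 0, "wz": 0, "gripper": 1},
    {"dx": -30, "dy": 0, "dz": 0, "wx": 0, "wy": 0, "wz": 0, "gripper": 1},
    {"dx": -30, "dy": 0, "dz": 0, "wx": 0, "wy": 0, "wz": 0, "gripper": 1},
    {"dx": -15, "dy": 0, "dz": 0, "wx": 0, "wy": 0, "wz": 0, "gripper": 1},
    {"dx": 0, "dy": 0, "dz": 0, "wx": 0, "wy": 0, "wz": 0, "gripper": 1},
  ],
)

```text
t: 2.5
tcp_pos: [0.3194, -0.2288, 0.4064]
tcp_rot: [-0.325, 0.634, 0.633, -0.303]
wrist_force: [-0.1, -1.1, -0.3]
width: 0.0003
```

```bash
cat > st.py <<'E'
from h import *
s=monitor.observe(); r=rot(s["tcp_rot"]); p=np.array(s["tcp_pos"])
print(round(s["t"],2),"tcp",p.round(3),"tip",(p+.182*r[:,1]).round(3),"app",r[:,1].round(3),"x",r[:,0].round(3),"F",np.round(s["wrist_force"],1),"w",round(s["width"],4),"q",np.round(s["joint_positions"],2))
E
python3 st.py
```

```text
2.5 tcp [ 0.319 -0.229  0.406] tip [ 0.43  -0.227  0.262] app [ 0.606  0.012 -0.795] x [0.015 1.    0.026] F [-0.1 -1.1 -0.3] w 0.0003 q [ 0.65 -0.38  0.04  2.24 -0.54  0.84  2.51]
```

jog_arm(
  increments=[
    {"dx": 0, "dy": -20, "dz": 0, "wx": 5, "wy": 0, "wz": -6.6, "gripper": 1},
    {"dx": 0, "dy": -20, "dz": 0, "wx": 5, "wy": 0, "wz": -6.6, "gripper": 1},
    {"dx": 0, "dy": -20, "dz": 0, "wx": 5, "wy": 0, "wz": -6.6, "gripper": 1},
    {"dx": 0, "dy": -20, "dz": 0, "wx": 5, "wy": 0, "wz": -6.6, "gripper": 1},
    {"dx": 0, "dy": -20, "dz": 0, "wx": 5, "wy": 0, "wz": -6.6, "gripper": 1},
    {"dx": 0, "dy": -20, "dz": 0, "wx": 5, "wy": 0, "wz": -6.6, "gripper": 1},
    {"dx": 0, "dy": 0, "dz": 0, "wx": 5, "wy": 0, "wz": -6.6, "gripper": 1},
    {"dx": 0, "dy": 0, "dz": 0, "wx": 5, "wy": 0, "wz": -6.6, "gripper": 1},
  ],
)

```text
t: 3.3
tcp_pos: [0.3227, -0.3465, 0.406]
tcp_rot: [-0.613, 0.699, 0.355, 0.097]
wrist_force: [0.1, 0.1, 0.1]
width: 0.0004
```

jog_arm(
  increments=[
    {"dx": 0, "dy": 0, "dz": 0, "wx": 5, "wy": 0, "wz": -6.6, "gripper": 1},
    {"dx": 0, "dy": 0, "dz": 0, "wx": 5, "wy": 0, "wz": -6.6, "gripper": 1},
    {"dx": 0, "dy": 0, "dz": 0, "wx": 5, "wy": 0, "wz": -6.6, "gripper": 1},
    {"dx": 0, "dy": 0, "dz": 0, "wx": 5, "wy": 0, "wz": -6.6, "gripper": 1},
    {"dx": 0, "dy": 0, "dz": 0, "wx": 5, "wy": 0, "wz": -6.6, "gripper": 1},
    {"dx": 0, "dy": 0, "dz": 0, "wx": 5, "wy": 0, "wz": -6.6, "gripper": 1},
    {"dx": 0, "dy": 0, "dz": 0, "wx": 5, "wy": 0, "wz": -6.6, "gripper": 1},
    {"dx": 0, "dy": 0, "dz": 0, "wx": 5, "wy": 0, "wz": -6.6, "gripper": 1},
  ],
)

```text
t: 4.1
tcp_pos: [0.3228, -0.3459, 0.4063]
tcp_rot: [0.702, -0.538, 0.039, -0.465]
wrist_force: [0.1, 0.4, -0.7]
width: 0.0003
```

```bash
python3 st.py
```

```text
4.1 tcp [ 0.323 -0.346  0.406] tip [ 0.434 -0.348  0.262] app [ 0.61  -0.012 -0.792] x [ 0.565 -0.695  0.446] F [ 0.1  0.4 -0.7] w 0.0003 q [ 0.92 -0.15  0.    2.07 -0.66  0.89  0.48]
```

jog_arm(
  increments=[
    {"dx": -12, "dy": 0, "dz": 0, "wx": 5, "wy": 0, "wz": -6.6, "gripper": 1},
    {"dx": -12, "dy": 0, "dz": 0, "wx": 5, "wy": 0, "wz": -6.6, "gripper": 1},
    {"dx": -12, "dy": 0, "dz": 0, "wx": 5, "wy": 0, "wz": -6.6, "gripper": 1},
    {"dx": -12, "dy": 0, "dz": 0, "wx": 5, "wy": 0, "wz": -6.6, "gripper": 1},
    {"dx": -12, "dy": 0, "dz": 0, "wx": 5, "wy": 0, "wz": -6.6, "gripper": 1},
    {"dx": -5, "dy": 0, "dz": 0, "wx": 2, "wy": 0, "wz": -2.6, "gripper": 1},
    {"dx": 0, "dy": 0, "dz": -30, "wx": 0, "wy": 0, "wz": 0, "gripper": 1},
    {"dx": 0, "dy": 0, "dz": -30, "wx": 0, "wy": 0, "wz": 0, "gripper": 1},
  ],
)

```text
t: 4.9
tcp_pos: [0.2576, -0.3464, 0.3465]
tcp_rot: [-0.632, 0.328, -0.304, 0.633]
wrist_force: [0.6, -0.1, -0.4]
width: 0.0003
```

```bash
python3 st.py
```

```text
4.9 tcp [ 0.258 -0.346  0.346] tip [ 0.367 -0.349  0.201] app [ 0.601 -0.017 -0.799] x [ 0.014 -0.999  0.031] F [ 0.6 -0.1 -0.4] w 0.0003 q [ 1.03 -0.16  0.02  2.21 -0.73  0.87 -0.07]
```

jog_arm(
  increments=[
    {"dx": 0, "dy": 0, "dz": -36, "wx": 0, "wy": 0, "wz": 0, "gripper": 1},
    {"dx": 0, "dy": 0, "dz": -36, "wx": 0, "wy": 0, "wz": 0, "gripper": 1},
    {"dx": 0, "dy": 0, "dz": -34, "wx": 0, "wy": 0, "wz": 0, "gripper": 1},
    {"dx": 10, "dy": 0, "dz": 0, "wx": 0, "wy": 0, "wz": 0, "gripper": 1},
    {"dx": 10, "dy": 0, "dz": 0, "wx": 0, "wy": 0, "wz": 0, "gripper": 1},
    {"dx": 10, "dy": 0, "dz": 0, "wx": 0, "wy": 0, "wz": 0, "gripper": 1},
  ],
)

```text
t: 5.5
tcp_pos: [0.2889, -0.347, 0.2427]
tcp_rot: [-0.632, 0.327, -0.303, 0.634]
wrist_force: [-0.9, -0.7, 0.4]
width: 0.0007
```

```bash
python3 st.py; python3 -c "
from h import *
im=grab('wrist','w1')"
```

```text
5.5 tcp [ 0.289 -0.347  0.243] tip [ 0.399 -0.35   0.098] app [ 0.603 -0.017 -0.798] x [ 0.014 -0.999  0.031] F [-0.9 -0.7  0.4] w 0.0007 q [ 0.97  0.03  0.01  2.29 -0.95  0.65  0.17]
```

View pics/w1.png

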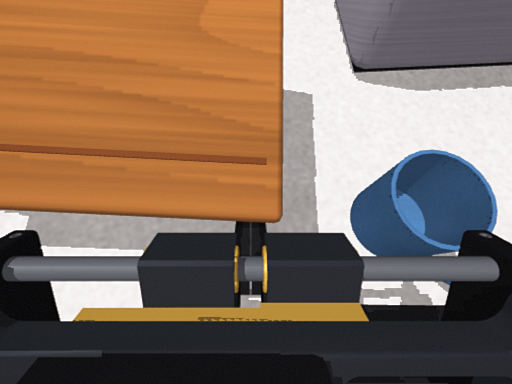

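jog_arm(
  increments=[
    {"dx": 4, "dy": 25, "dz": 0, "wx": 0, "wy": 0, "wz": 0, "gripper": 1},
    {"dx": 1, "dy": 0, "dz": 17, "wx": 0, "wy": 0, "wz": 0, "gripper": 1},
    {"dx": 2, "dy": 0, "dz": 17, "wx": 0, "wy": 0, "wz": 0, "gripper": 1},
    {"dx": 4, "dy": 0, "dz": 17, "wx": 0, "wy": 0, "wz": 0, "gripper": 1},
    {"dx": 5, "dy": 0, "dz": 17, "wx": 0, "wy": 0, "wz": 0, "gripper": 1},
    {"dx": 7, "dy": 0, "dz": 16, "wx": 0, "wy": 0, "wz": 0, "gripper": 1},
    {"dx": 0, "dy": 0, "dz": 0, "wx": 0, "wy": 0, "wz": 0, "gripper": 1},
  ],
)

```text
t: 6.25
tcp_pos: [0.3108, -0.322, 0.3281]
tcp_rot: [-0.632, 0.327, -0.302, 0.634]
wrist_force: [-2.0, 0.7, 0.1]
width: 0.0003
```

```bash
python3 st.py; python3 -c "
from h import *
im=grab('scene','s1')
cv2.imwrite('pics/s1c.png',cv2.resize(im['frame'][60:260,120:400,::-1],None,fx=2.4,fy=2.4))"
```

```text
6.25 tcp [ 0.311 -0.322  0.328] tip [ 0.421 -0.326  0.183] app [ 0.604 -0.019 -0.797] x [ 0.013 -0.999  0.034] F [-2.   0.7  0.1] w 0.0003 q [ 0.95 -0.13 -0.05  2.22 -0.76  0.75 -0.15]
```

View pics/s1c.png

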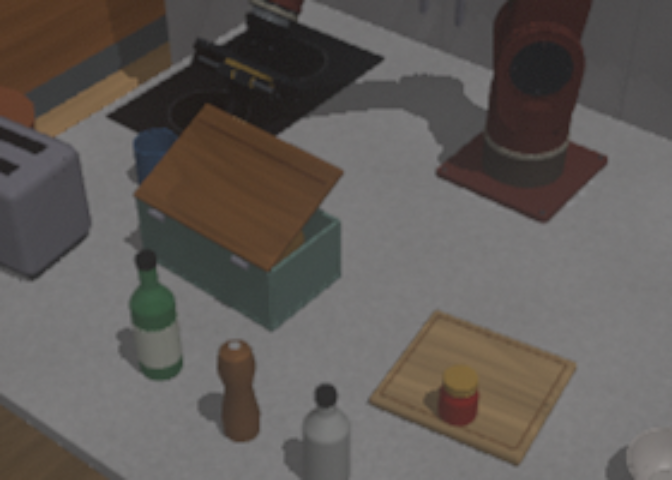

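The lid is rising, now about 25–30°, and the gripper is behind its front edge. I'll carry on along the arc.

jog_arm(
  increments=[
    {"dx": 8, "dy": 0, "dz": 16, "wx": 0, "wy": 0, "wz": 0, "gripper": 1},
    {"dx": 9, "dy": 0, "dz": 15, "wx": 0, "wy": 0, "wz": 0, "gripper": 1},
    {"dx": 11, "dy": 0, "dz": 14, "wx": 0, "wy": 0, "wz": 0, "gripper": 1},
    {"dx": 12, "dy": 0, "dz": 13, "wx": 0, "wy": 0, "wz": 0, "gripper": 1},
    {"dx": 13, "dy": 0, "dz": 12, "wx": 0, "wy": 0, "wz": 0, "gripper": 1},
    {"dx": 0, "dy": 0, "dz": 0, "wx": 0, "wy": 0, "wz": 0, "gripper": 1},
  ],
)

```text
t: 6.9
tcp_pos: [0.3638, -0.3217, 0.396]
tcp_rot: [-0.632, 0.327, -0.303, 0.634]
wrist_force: [-0.6, -1.1, 0.3]
width: 0.0009
```

```bash
python3 st.py
```

```text
6.9 tcp [ 0.364 -0.322  0.396] tip [ 0.474 -0.325  0.251] app [ 0.603 -0.017 -0.797] x [ 0.013 -0.999  0.031] F [-0.6 -1.1  0.3] w 0.0009 q [ 0.93 -0.13 -0.12  2.07 -0.65  0.81 -0.38]
```

jog_arm(
  increments=[
    {"dx": 25, "dy": 0, "dz": 20, "wx": 0, "wy": 4.6, "wz": 0, "gripper": 1},
    {"dx": 27, "dy": 0, "dz": 17, "wx": 0, "wy": 4.6, "wz": 0, "gripper": 1},
    {"dx": 27, "dy": 0, "dz": 14, "wx": 0, "wy": 4.6, "wz": 0, "gripper": 1},
    {"dx": 30, "dy": 0, "dz": 12, "wx": 0, "wy": 4.6, "wz": 0, "gripper": 1},
    {"dx": 30, "dy": 0, "dz": 10, "wx": 0, "wy": 4.6, "wz": 0, "gripper": 1},
    {"dx": 30, "dy": 0, "dz": 6, "wx": 0, "wy": 4.6, "wz": 0, "gripper": 1},
    {"dx": 0, "dy": 0, "dz": 0, "wx": 0, "wy": 0, "wz": 0, "gripper": 1},
  ],
)

```text
t: 7.6
tcp_pos: [0.5348, -0.3204, 0.4717]
tcp_rot: [0.543, -0.469, 0.447, -0.534]
wrist_force: [0.4, 0.8, -0.5]
width: 0.0004
```

```bash
python3 st.py;  python3 -c "
from h import *
im=grab('scene','s2')
cv2.imwrite('pics/s2c.png',cv2.resize(im['frame'][0:260,120:400,::-1],None,fx=2.2,fy=2.2))"
```

```text
7.6 tcp [ 0.535 -0.32   0.472] tip [ 0.564 -0.323  0.292] app [ 0.16  -0.012 -0.987] x [ 0.03  -0.999  0.017] F [ 0.4  0.8 -0.5] w 0.0004 q [ 0.75  0.22 -0.32  1.49  0.01  1.3  -1.09]
```

View pics/s2c.png

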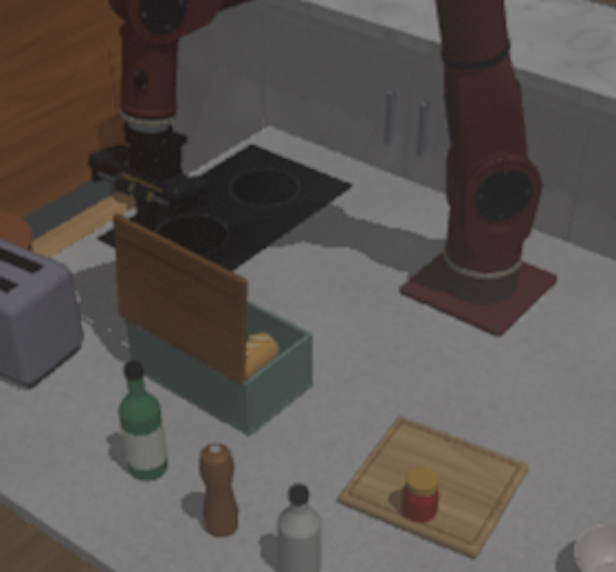

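jog_arm(
  increments=[
    {"dx": 20, "dy": 0, "dz": 4, "wx": 0, "wy": 3, "wz": 0, "gripper": 1},
    {"dx": 20, "dy": 0, "dz": 2, "wx": 0, "wy": 3, "wz": 0, "gripper": 1},
    {"dx": 18, "dy": 0, "dz": 0, "wx": 0, "wy": 3, "wz": 0, "gripper": 1},
    {"dx": 18, "dy": 0, "dz": 0, "wx": 0, "wy": 0, "wz": 0, "gripper": 1},
    {"dx": 15, "dy": 0, "dz": 0, "wx": 0, "wy": 0, "wz": 0, "gripper": 1},
    {"dx": 5, "dy": 0, "dz": 0, "wx": 0, "wy": 0, "wz": 0, "gripper": 1},
    {"dx": 0, "dy": 0, "dz": 0, "wx": 0, "wy": 0, "wz": 0, "gripper": 1},
    {"dx": -20, "dy": 0, "dz": 0, "wx": 0, "wy": 0, "wz": 0, "gripper": 1},
  ],
)

```text
t: 8.45
tcp_pos: [0.6077, -0.3214, 0.4786]
tcp_rot: [-0.505, 0.509, -0.487, 0.498]
wrist_force: [-0.4, 0.6, 0.1]
width: 0.0007
```

jog_arm(
  increments=[
    {"dx": -40, "dy": 0, "dz": 0, "wx": 0, "wy": 0, "wz": 0, "gripper": -1},
    {"dx": -40, "dy": 0, "dz": 0, "wx": 0, "wy": 0, "wz": 0, "gripper": -1},
    {"dx": -40, "dy": 0, "dz": 0, "wx": 0, "wy": 0, "wz": 0, "gripper": -1},
    {"dx": -20, "dy": 0, "dz": 0, "wx": 0, "wy": 0, "wz": 0, "gripper": -1},
    {"dx": 0, "dy": 0, "dz": 0, "wx": 0, "wy": 0, "wz": 0, "gripper": -1},
    {"dx": 0, "dy": 0, "dz": 0, "wx": 0, "wy": 0, "wz": 0, "gripper": -1},
    {"dx": 0, "dy": 0, "dz": 0, "wx": 0, "wy": 0, "wz": 0, "gripper": -1},
  ],
)

```text
t: 9.15
tcp_pos: [0.4679, -0.3215, 0.4797]
tcp_rot: [-0.505, 0.509, -0.487, 0.499]
wrist_force: [0.3, 0.1, 0.1]
width: 0.0488
```

```bash
python3 st.py;  python3 -c "
from h import *
a=grab('wrist','w2')['frame'];b=grab('top','t2')['frame']
cv2.imwrite('pics/m2.png',np.hstack([cv2.resize(a,(400,300)),cv2.resize(b[120:320,200:466],(400,300))])[:,:,::-1])"
```

```text
9.15 tcp [ 0.468 -0.321  0.48 ] tip [ 0.469 -0.324  0.298] app [ 0.008 -0.016 -1.   ] x [ 0.028 -0.999  0.016] F [0.3 0.1 0.1] w 0.0488 q [ 0.79  0.15 -0.3   1.55  0.05  1.44 -1.06]
```

View pics/m2.png

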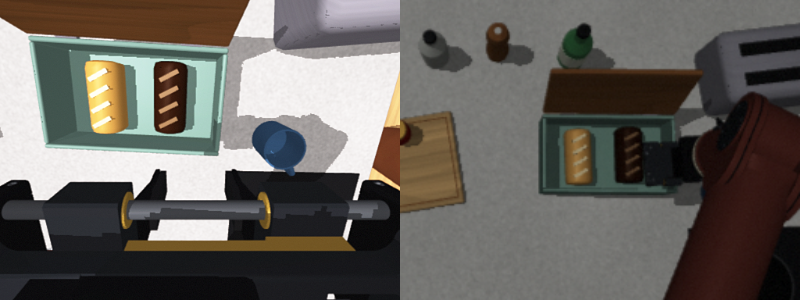

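The lid rests fully open against its stop. The dark loaf is on the right of the bin, at about (155–187, 62–132) in the left picture, and the pale loaf is on the left. Next I'll measure the dark loaf.

Run:
```python
from h import *
im=load("w2"); f=im["frame"].astype(int)
m=((f.sum(2)<200)&(f[...,0]>f[...,2]+10)).astype(np.uint8); z=np.zeros_like(m); z[60:185,185:250]=m[60:185,185:250]
z=cv2.morphologyEx(z,cv2.MORPH_CLOSE,np.ones((9,9)))
n,l,s,c=cv2.connectedComponentsWithStats(z); k=1+s[1:,4].argmax(); print(s[k])
pts=np.argwhere(l==k)[:,::-1].astype(np.float32); b=cv2.boxPoints(cv2.minAreaRect(pts)); print(b.round())
W=np.array([at_z(im,u,v,.062)[:2] for u,v in b]); print(W.round(3),W.mean(0).round(3),np.linalg.norm(W-np.roll(W,-1,0),axis=1).round(3))
print("rim front", at_z(im,45*1.28,152*1.28,.12).round(3), at_z(im,217*1.28,155*1.28,.12).round(3), at_z(im,30*1.28,35*1.28,.12).round(3), "mug", at_z(im,280*1.28,145*1.28,.085).round(3))
o=np.array([.514,-.226]); R2=lambda a:np.array([[np.cos(a),-np.sin(a)],[np.sin(a),np.cos(a)]])
P=lambda x,y,h:proj(im,[*(o+R2(np.radians(-1.5))@[x,y]),h]).round()
print([P(x,y,.12) for x,y in((-.085,.145),(-.085,-.145),(.085,-.145),(.085,.145))])
```

```text
[ 197   79   43   92 3657]
[[197.  79.]
 [239.  79.]
 [239. 170.]
 [197. 170.]]
[[ 0.579 -0.252]
 [ 0.581 -0.309]
 [ 0.454 -0.311]
 [ 0.452 -0.249]] [ 0.517 -0.28 ] [0.057 0.127 0.063 0.127]
rim front [ 0.43  -0.078  0.12 ] [ 0.431 -0.364  0.12 ] [ 0.606 -0.087  0.12 ] mug [ 0.441 -0.484  0.085]
[array([ 58., 192.]), array([281., 202.]), array([294.,  64.]), array([35., 48.])]
```

jog_arm(
  increments=[
    {"dx": 16, "dy": 14, "dz": -40, "wx": 0.9, "wy": 0.4, "wz": -2, "gripper": -1},
    {"dx": 16, "dy": 13, "dz": -40, "wx": 0, "wy": 0, "wz": 0, "gripper": -1},
    {"dx": 17, "dy": 13, "dz": -40, "wx": 0, "wy": 0, "wz": 0, "gripper": -1},
    {"dx": 0, "dy": 0, "dz": -20, "wx": 0, "wy": 0, "wz": 0, "gripper": -1},
    {"dx": 0, "dy": 0, "dz": 0, "wx": 0, "wy": 0, "wz": 0, "gripper": -1},
    {"dx": 0, "dy": 0, "dz": 0, "wx": 0, "wy": 0, "wz": 0, "gripper": -1},
  ],
)

```text
t: 9.85
tcp_pos: [0.517, -0.2819, 0.34]
tcp_rot: [0.498, -0.498, 0.502, -0.502]
wrist_force: [-0.5, -0.8, 0.8]
width: 0.0864
```

```bash
python3 st.py;  python3 -c "
from h import *
grab('wrist','w3')"
```

```text
9.85 tcp [ 0.517 -0.282  0.34 ] tip [ 0.517 -0.282  0.158] app [-0. -0. -1.] x [-0.007 -1.     0.   ] F [-0.5 -0.8  0.8] w 0.0864 q [ 0.71  0.27 -0.33  1.69  0.1   1.2  -1.23]
```

View pics/w3.png

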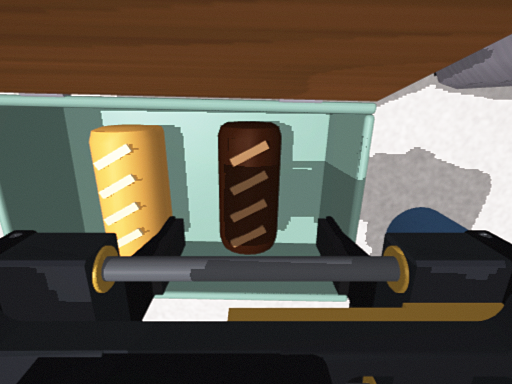

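The loaf, around pixel column 250, is centred between the fingers. I'll descend and grip.

jog_arm(
  increments=[
    {"dx": 0, "dy": 0, "dz": -30, "wx": 0, "wy": 0, "wz": -1, "gripper": -1},
    {"dx": 0, "dy": 0, "dz": -30, "wx": 0, "wy": 0, "wz": 0, "gripper": -1},
    {"dx": 0, "dy": 0, "dz": -30, "wx": 0, "wy": 0, "wz": 0, "gripper": -1},
    {"dx": 0, "dy": 0, "dz": -13, "wx": 0, "wy": 0, "wz": 0, "gripper": -1},
    {"dx": 0, "dy": 0, "dz": 0, "wx": 0, "wy": 0, "wz": 0, "gripper": -1},
  ],
)

```text
t: 10.4
tcp_pos: [0.5164, -0.282, 0.2364]
tcp_rot: [0.493, -0.494, 0.507, -0.506]
wrist_force: [-0.5, -0.4, 1.0]
width: 0.0868
```

jog_arm(
  increments=[
    {"dx": 0, "dy": 0, "dz": 0, "wx": 0, "wy": 0, "wz": 0, "gripper": 1},
    {"dx": 0, "dy": 0, "dz": 0, "wx": 0, "wy": 0, "wz": 0, "gripper": 1},
    {"dx": 0, "dy": 0, "dz": 0, "wx": 0, "wy": 0, "wz": 0, "gripper": 1},
    {"dx": 0, "dy": 0, "dz": 0, "wx": 0, "wy": 0, "wz": 0, "gripper": 1},
    {"dx": 0, "dy": 0, "dz": 0, "wx": 0, "wy": 0, "wz": 0, "gripper": 1},
    {"dx": 0, "dy": 0, "dz": 0, "wx": 0, "wy": 0, "wz": 0, "gripper": 1},
    {"dx": 0, "dy": 0, "dz": 0, "wx": 0, "wy": 0, "wz": 0, "gripper": 1},
  ],
  grip_force=35,
)

```text
t: 11.1
tcp_pos: [0.517, -0.2815, 0.2376]
tcp_rot: [-0.494, 0.494, -0.506, 0.506]
wrist_force: [-1.1, 1.6, 6.9]
width: 0.059
```

jog_arm(
  increments=[
    {"dx": 0, "dy": 0, "dz": 6, "wx": 0, "wy": 0, "wz": 0, "gripper": 1},
    {"dx": 0, "dy": 0, "dz": 6, "wx": 0, "wy": 0, "wz": 0, "gripper": 1},
    {"dx": 0, "dy": 0, "dz": 6, "wx": 0, "wy": 0, "wz": 0, "gripper": 1},
    {"dx": 0, "dy": 0, "dz": 0, "wx": 0, "wy": 0, "wz": 0, "gripper": 1},
  ],
  grip_force=35,
)

```text
t: 11.5
tcp_pos: [0.5169, -0.2819, 0.2558]
tcp_rot: [-0.494, 0.494, -0.506, 0.507]
wrist_force: [-0.0, -0.6, -2.1]
width: 0.059
```

```bash
python3 st.py
```

```text
11.5 tcp [ 0.517 -0.282  0.256] tip [ 0.517 -0.282  0.074] app [ 0.001 -0.001 -1.   ] x [-0.025 -1.     0.001] F [-0.  -0.6 -2.1] w 0.059 q [ 0.69  0.35 -0.32  1.77  0.13  1.03 -1.27]
```

jog_arm(
  increments=[
    {"dx": 0, "dy": 0, "dz": 20, "wx": 0, "wy": 0, "wz": 0, "gripper": 1},
    {"dx": 0, "dy": 0, "dz": 30, "wx": 0, "wy": 0, "wz": 0, "gripper": 1},
    {"dx": 0, "dy": 0, "dz": 30, "wx": 0, "wy": 0, "wz": 0, "gripper": 1},
    {"dx": 0, "dy": 0, "dz": 30, "wx": 0, "wy": 0, "wz": 0, "gripper": 1},
    {"dx": 0, "dy": 0, "dz": 22, "wx": 0, "wy": 0, "wz": 0, "gripper": 1},
    {"dx": 0, "dy": 0, "dz": 0, "wx": 0, "wy": 0, "wz": 0, "gripper": 1},
    {"dx": 0, "dy": 0, "dz": 0, "wx": 0, "wy": 0, "wz": 0, "gripper": 1},
  ],
)

```text
t: 12.2
tcp_pos: [0.5164, -0.2817, 0.3861]
tcp_rot: [-0.493, 0.494, -0.506, 0.506]
wrist_force: [-0.3, 0.0, -3.2]
width: 0.0593
```

jog_arm(
  increments=[
    {"dx": 0, "dy": 15, "dz": 0, "wx": 0, "wy": 0, "wz": 0, "gripper": 1},
    {"dx": -5, "dy": 30, "dz": 0, "wx": 0, "wy": 0, "wz": 0, "gripper": 1},
    {"dx": -5, "dy": 35, "dz": 0, "wx": 0, "wy": 0, "wz": 0, "gripper": 1},
    {"dx": -5, "dy": 35, "dz": 0, "wx": 0, "wy": 0, "wz": 0, "gripper": 1},
    {"dx": -5, "dy": 35, "dz": 0, "wx": 0, "wy": 0, "wz": 0, "gripper": 1},
    {"dx": -5, "dy": 35, "dz": 0, "wx": 0, "wy": 0, "wz": 0, "gripper": 1},
    {"dx": -5, "dy": 35, "dz": 0, "wx": 0, "wy": 0, "wz": 0, "gripper": 1},
    {"dx": -5, "dy": 35, "dz": 0, "wx": 0, "wy": 0, "wz": 0, "gripper": 1},
  ],
)

```text
t: 13.0
tcp_pos: [0.4804, -0.0243, 0.3852]
tcp_rot: [0.493, -0.495, 0.507, -0.505]
wrist_force: [0.6, 0.3, -2.4]
width: 0.0594
```

jog_arm(
  increments=[
    {"dx": -5, "dy": 35, "dz": 0, "wx": 0, "wy": 0, "wz": 0, "gripper": 1},
    {"dx": -5, "dy": 35, "dz": 0, "wx": 0, "wy": 0, "wz": 0, "gripper": 1},
    {"dx": -2, "dy": 35, "dz": 0, "wx": 0, "wy": 0, "wz": 0, "gripper": 1},
    {"dx": 0, "dy": 35, "dz": 0, "wx": 0, "wy": 0, "wz": 0, "gripper": 1},
    {"dx": 0, "dy": 35, "dz": 0, "wx": 0, "wy": 0, "wz": 0, "gripper": 1},
    {"dx": 0, "dy": 29, "dz": 0, "wx": 0, "wy": 0, "wz": 0, "gripper": 1},
    {"dx": 0, "dy": 15, "dz": 0, "wx": 0, "wy": 0, "wz": 0, "gripper": 1},
    {"dx": 0, "dy": 0, "dz": 0, "wx": 0, "wy": 0, "wz": 0, "gripper": 1},
  ],
)

```text
t: 13.8
tcp_pos: [0.4679, 0.1954, 0.3854]
tcp_rot: [0.494, -0.496, 0.506, -0.504]
wrist_force: [0.2, -0.4, -2.4]
width: 0.0593
```

```bash
python3 st.py;  python3 -c "
from h import *
a=grab('wrist','w4')['frame'];b=grab('scene','s4')['frame']
cv2.imwrite('pics/m4.png',np.hstack([cv2.resize(a,(400,300)),cv2.resize(b,(400,300))])[:,:,::-1])"
```

```text
13.8 tcp [0.468 0.195 0.385] tip [0.467 0.195 0.203] app [-0.003  0.    -1.   ] x [-0.02 -1.   -0.  ] F [ 0.2 -0.4 -2.4] w 0.0593 q [ 0.22  0.11 -0.75  1.8   0.08  1.26 -2.14]
```

View pics/m4.png

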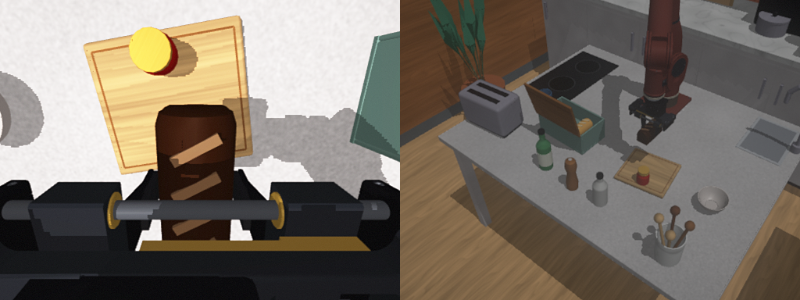

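The loaf is held level above the board, and the jar is well ahead of it at (152,50). I'll do one quick check of the board's corners from this view.

Run:
```python
from h import *
im=load("w4")
for u,v in((84,45),(240,15),(122,173),(152,165)): print(at_z(im,u*1.28,v*1.28,.018).round(3))
print(at_z(im,152*1.28,50*1.28,.075))
```

```text
[0.6   0.359 0.018]
[0.635 0.129 0.018]
[0.392 0.328 0.018]
[0.406 0.274 0.018]
[0.58486109 0.24816959 0.075     ]
```

jog_arm(
  increments=[
    {"dx": 7, "dy": 0, "dz": -25, "wx": 0, "wy": 0, "wz": 0, "gripper": 1},
    {"dx": 0, "dy": 0, "dz": -30, "wx": 0, "wy": 0, "wz": 0, "gripper": 1},
    {"dx": 0, "dy": 0, "dz": -30, "wx": 0, "wy": 0, "wz": 0, "gripper": 1},
    {"dx": 0, "dy": 0, "dz": -30, "wx": 0, "wy": 0, "wz": 0, "gripper": 1},
    {"dx": 0, "dy": 0, "dz": -20, "wx": 0, "wy": 0, "wz": 0, "gripper": 1},
    {"dx": 0, "dy": 0, "dz": -14, "wx": 0, "wy": 0, "wz": 0, "gripper": 1},
    {"dx": 0, "dy": 0, "dz": -5, "wx": 0, "wy": 0, "wz": 0, "gripper": 1},
    {"dx": 0, "dy": 0, "dz": 0, "wx": 0, "wy": 0, "wz": 0, "gripper": 1},
  ],
)

```text
t: 14.7
tcp_pos: [0.4766, 0.1919, 0.2325]
tcp_rot: [0.493, -0.494, 0.506, -0.506]
wrist_force: [-0.5, 0.3, -3.1]
width: 0.0595
```

```bash
python3 st.py
```

```text
14.7 tcp [0.477 0.192 0.233] tip [0.476 0.192 0.051] app [-0.001 -0.001 -1.   ] x [-0.026 -1.     0.001] F [-0.5  0.3 -3.1] w 0.0595 q [ 0.16  0.31 -0.71  1.95  0.24  0.97 -2.26]
```

jog_arm(
  increments=[
    {"dx": 0, "dy": 0, "dz": -2, "wx": 0, "wy": 0, "wz": 0, "gripper": 1},
    {"dx": 0, "dy": 0, "dz": -2, "wx": 0, "wy": 0, "wz": 0, "gripper": 1},
    {"dx": 0, "dy": 0, "dz": -1, "wx": 0, "wy": 0, "wz": 0, "gripper": 1},
    {"dx": 0, "dy": 0, "dz": 0, "wx": 0, "wy": 0, "wz": 0, "gripper": 1},
  ],
)

```text
t: 15.1
tcp_pos: [0.4767, 0.1923, 0.2279]
tcp_rot: [-0.494, 0.494, -0.506, 0.506]
wrist_force: [-0.4, -1.1, -2.6]
width: 0.0589
```

```bash
python3 st.py
```

```text
15.1 tcp [0.477 0.192 0.228] tip [0.477 0.192 0.046] app [ 0. -0. -1.] x [-0.025 -1.     0.   ] F [-0.4 -1.1 -2.6] w 0.0589 q [ 0.16  0.31 -0.71  1.96  0.25  0.96 -2.27]
```

Still hanging free, so I'll go a little lower.

jog_arm(
  increments=[
    {"dx": 0, "dy": 0, "dz": -1, "wx": 0, "wy": 0, "wz": 0, "gripper": 1},
    {"dx": 0, "dy": 0, "dz": -1, "wx": 0, "wy": 0, "wz": 0, "gripper": 1},
    {"dx": 0, "dy": 0, "dz": 0, "wx": 0, "wy": 0, "wz": 0, "gripper": 1},
  ],
)

```text
t: 15.4
tcp_pos: [0.4768, 0.1925, 0.2274]
tcp_rot: [-0.493, 0.494, -0.506, 0.507]
wrist_force: [-8.0, -4.1, 19.9]
width: 0.059
```

```bash
python3 st.py
```

```text
15.4 tcp [0.477 0.193 0.227] tip [0.477 0.192 0.045] app [ 0.    -0.001 -1.   ] x [-0.025 -1.     0.001] F [-8.  -4.1 19.9] w 0.059 q [ 0.15  0.31 -0.71  1.96  0.25  0.96 -2.27]
```

jog_arm(
  increments=[
    {"dx": 0, "dy": 0, "dz": 1, "wx": 0, "wy": 0, "wz": 0, "gripper": 1},
    {"dx": 0, "dy": 0, "dz": 0, "wx": 0, "wy": 0, "wz": 0, "gripper": -1},
    {"dx": 0, "dy": 0, "dz": 0, "wx": 0, "wy": 0, "wz": 0, "gripper": -1},
    {"dx": 0, "dy": 0, "dz": 0, "wx": 0, "wy": 0, "wz": 0, "gripper": -1},
    {"dx": 0, "dy": 0, "dz": 0, "wx": 0, "wy": 0, "wz": 0, "gripper": -1},
    {"dx": 0, "dy": 0, "dz": 0, "wx": 0, "wy": 0, "wz": 0, "gripper": -1},
    {"dx": 0, "dy": 0, "dz": 0, "wx": 0, "wy": 0, "wz": 0, "gripper": -1},
  ],
)

```text
t: 16.1
tcp_pos: [0.4766, 0.1923, 0.2267]
tcp_rot: [-0.494, 0.494, -0.506, 0.506]
wrist_force: [-0.8, -0.2, -0.5]
width: 0.0867
```

jog_arm(
  increments=[
    {"dx": 0, "dy": 0, "dz": 20, "wx": 0, "wy": 0, "wz": 0, "gripper": -1},
    {"dx": 0, "dy": 0, "dz": 35, "wx": 0, "wy": 0, "wz": 0, "gripper": -1},
    {"dx": 0, "dy": 0, "dz": 40, "wx": 0, "wy": 0, "wz": 0, "gripper": -1},
    {"dx": 0, "dy": 0, "dz": 40, "wx": 0, "wy": 0, "wz": 0, "gripper": -1},
    {"dx": 0, "dy": 0, "dz": 40, "wx": 0, "wy": 0, "wz": 0, "gripper": -1},
    {"dx": 0, "dy": 0, "dz": 40, "wx": 0, "wy": 0, "wz": 0, "gripper": -1},
    {"dx": 0, "dy": 0, "dz": 40, "wx": 0, "wy": 0, "wz": 0, "gripper": -1},
    {"dx": 0, "dy": 0, "dz": 0, "wx": 0, "wy": 0, "wz": 0, "gripper": -1},
  ],
)

```text
t: 16.9
tcp_pos: [0.477, 0.1932, 0.4871]
tcp_rot: [-0.496, 0.491, -0.505, 0.508]
wrist_force: [-0.2, 1.0, -0.2]
width: 0.0873
```

```bash
python3 st.py;  python3 -c "
from h import *
a=grab('wrist','w5')['frame'];b=grab('scene','s5')['frame']
cv2.imwrite('pics/m5.png',np.hstack([cv2.resize(a,(400,300)),cv2.resize(b,(400,300))])[:,:,::-1])"
```

```text
16.9 tcp [0.477 0.193 0.487] tip [0.478 0.194 0.305] app [ 0.008  0.002 -1.   ] x [-0.025 -1.    -0.002] F [-0.2  1.  -0.2] w 0.0873 q [ 0.24  0.07 -0.75  1.63  0.05  1.45 -2.1 ]
```

View pics/m5.png

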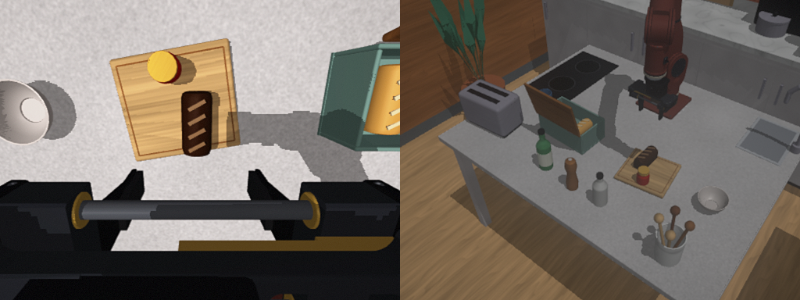

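The loaf lies flat on the board at about (197,123), clear of the jar, and the lid is still open. Next I'll go over the top and behind the lid with the fingers closed.

jog_arm(
  increments=[
    {"dx": 0, "dy": -20, "dz": 25, "wx": 0, "wy": 0, "wz": 0, "gripper": 1},
    {"dx": 0, "dy": -40, "dz": 25, "wx": 0, "wy": 0, "wz": 0, "gripper": 1},
    {"dx": 10, "dy": -40, "dz": 5, "wx": 0, "wy": 0, "wz": 0, "gripper": 1},
    {"dx": 15, "dy": -40, "dz": 0, "wx": 0, "wy": 0, "wz": 0, "gripper": 1},
    {"dx": 15, "dy": -40, "dz": 0, "wx": 0, "wy": 0, "wz": 0, "gripper": 1},
    {"dx": 15, "dy": -40, "dz": 0, "wx": 0, "wy": 0, "wz": 0, "gripper": 1},
    {"dx": 15, "dy": -40, "dz": 0, "wx": 0, "wy": 0, "wz": 0, "gripper": 1},
    {"dx": 0, "dy": -40, "dz": 0, "wx": 0, "wy": 0, "wz": 0, "gripper": 1},
  ],
)

```text
t: 17.8
tcp_pos: [0.5476, -0.1096, 0.5341]
tcp_rot: [0.493, -0.494, 0.507, -0.505]
wrist_force: [-0.4, 0.4, -0.6]
width: 0.0311
```

jog_arm(
  increments=[
    {"dx": 0, "dy": -40, "dz": 0, "wx": 0, "wy": 0, "wz": 0, "gripper": 1},
    {"dx": 0, "dy": -40, "dz": 0, "wx": 0, "wy": 0, "wz": 0, "gripper": 1},
    {"dx": 0, "dy": -40, "dz": 0, "wx": 0, "wy": 0, "wz": 0, "gripper": 1},
    {"dx": 0, "dy": -30, "dz": 0, "wx": 0, "wy": 0, "wz": 0, "gripper": 1},
    {"dx": 0, "dy": -20, "dz": 0, "wx": 0, "wy": 0, "wz": 0, "gripper": 1},
    {"dx": 0, "dy": 0, "dz": 0, "wx": 0, "wy": 0, "wz": 0, "gripper": 1},
  ],
)

```text
t: 18.4
tcp_pos: [0.5461, -0.2808, 0.5346]
tcp_rot: [0.492, -0.493, 0.508, -0.506]
wrist_force: [-0.5, -0.5, -0.2]
width: 0.0001
```

```bash
python3 st.py
```

```text
18.4 tcp [ 0.546 -0.281  0.535] tip [ 0.546 -0.281  0.353] app [-0.003  0.    -1.   ] x [-0.029 -1.    -0.   ] F [-0.5 -0.5 -0.2] w 0.0001 q [ 0.69  0.25 -0.37  1.32  0.09  1.59 -1.27]
```

jog_arm(
  increments=[
    {"dx": 5, "dy": 0, "dz": 12, "wx": 0, "wy": 0, "wz": 0, "gripper": 1},
    {"dx": 25, "dy": 0, "dz": 0, "wx": 0, "wy": 0, "wz": 0, "gripper": 1},
    {"dx": 30, "dy": 0, "dz": 0, "wx": 0, "wy": 0, "wz": 0, "gripper": 1},
    {"dx": 35, "dy": 0, "dz": 0, "wx": 0, "wy": 0, "wz": 0, "gripper": 1},
    {"dx": 35, "dy": 0, "dz": 0, "wx": 0, "wy": 0, "wz": 0, "gripper": 1},
    {"dx": 30, "dy": 0, "dz": 0, "wx": 0, "wy": 0, "wz": 0, "gripper": 1},
    {"dx": 0, "dy": 0, "dz": 0, "wx": 0, "wy": 0, "wz": 0, "gripper": 1},
  ],
)

```text
t: 19.1
tcp_pos: [0.7106, -0.2746, 0.5441]
tcp_rot: [0.495, -0.495, 0.507, -0.503]
wrist_force: [0.5, -0.1, -1.1]
width: 0.0001
```

```bash
python3 st.py
```

```text
19.1 tcp [ 0.711 -0.275  0.544] tip [ 0.71  -0.274  0.362] app [-0.004  0.004 -1.   ] x [-0.02  -1.    -0.004] F [ 0.5 -0.1 -1.1] w 0.0001 q [ 0.49  0.6  -0.37  0.82  0.21  1.75 -1.37]
```

Now down behind the lid, then pull it forward past the balance point.

jog_arm(
  increments=[
    {"dx": 0, "dy": 0, "dz": -30, "wx": 0, "wy": 0, "wz": 0, "gripper": 1},
    {"dx": 0, "dy": 0, "dz": -30, "wx": 0, "wy": 0, "wz": 0, "gripper": 1},
    {"dx": 0, "dy": 0, "dz": -30, "wx": 0, "wy": 0, "wz": 0, "gripper": 1},
    {"dx": -10, "dy": 0, "dz": 0, "wx": 0, "wy": 0, "wz": 0, "gripper": 1},
    {"dx": -15, "dy": 0, "dz": 0, "wx": 0, "wy": 0, "wz": 0, "gripper": 1},
    {"dx": -15, "dy": 0, "dz": 0, "wx": 0, "wy": 0, "wz": 0, "gripper": 1},
    {"dx": -15, "dy": 0, "dz": 0, "wx": 0, "wy": 0, "wz": 0, "gripper": 1},
    {"dx": 0, "dy": 0, "dz": 0, "wx": 0, "wy": 0, "wz": 0, "gripper": 1},
  ],
)

```text
t: 19.9
tcp_pos: [0.6502, -0.2768, 0.4596]
tcp_rot: [-0.494, 0.494, -0.506, 0.506]
wrist_force: [0.6, -0.7, 0.3]
width: 0.0002
```

```bash
python3 st.py
```

```text
19.9 tcp [ 0.65  -0.277  0.46 ] tip [ 0.65  -0.277  0.278] app [ 0.    -0.001 -1.   ] x [-0.025 -1.     0.001] F [ 0.6 -0.7  0.3] w 0.0002 q [ 0.59  0.46 -0.39  1.2   0.17  1.51 -1.36]
```

jog_arm(
  increments=[
    {"dx": -15, "dy": 0, "dz": 0, "wx": 0, "wy": 0, "wz": 0, "gripper": 1},
    {"dx": -15, "dy": 0, "dz": 0, "wx": 0, "wy": 0, "wz": 0, "gripper": 1},
    {"dx": -15, "dy": 0, "dz": 0, "wx": 0, "wy": 0, "wz": 0, "gripper": 1},
    {"dx": -15, "dy": 0, "dz": 0, "wx": 0, "wy": 0, "wz": 0, "gripper": 1},
    {"dx": -15, "dy": 0, "dz": 0, "wx": 0, "wy": 0, "wz": 0, "gripper": 1},
    {"dx": -15, "dy": 0, "dz": 0, "wx": 0, "wy": 0, "wz": 0, "gripper": 1},
    {"dx": 0, "dy": 0, "dz": 20, "wx": 0, "wy": 0, "wz": 0, "gripper": 1},
    {"dx": 0, "dy": 0, "dz": 40, "wx": 0, "wy": 0, "wz": 0, "gripper": 1},
  ],
)

```text
t: 20.7
tcp_pos: [0.5613, -0.2769, 0.5164]
tcp_rot: [0.493, -0.495, 0.508, -0.504]
wrist_force: [1.7, -0.5, 0.7]
width: 0.0003
```

jog_arm(
  increments=[
    {"dx": 0, "dy": 0, "dz": 40, "wx": 0, "wy": 0, "wz": 0, "gripper": 1},
    {"dx": 0, "dy": 30, "dz": 0, "wx": 0, "wy": 0, "wz": 0, "gripper": 1},
    {"dx": 0, "dy": 40, "dz": 0, "wx": 0, "wy": 0, "wz": 0, "gripper": 1},
    {"dx": 0, "dy": 40, "dz": 0, "wx": 0, "wy": 0, "wz": 0, "gripper": 1},
    {"dx": 0, "dy": 40, "dz": 0, "wx": 0, "wy": 0, "wz": 0, "gripper": 1},
    {"dx": 0, "dy": 40, "dz": 0, "wx": 0, "wy": 0, "wz": 0, "gripper": 1},
    {"dx": 0, "dy": 40, "dz": 0, "wx": 0, "wy": 0, "wz": 0, "gripper": 1},
    {"dx": 0, "dy": 0, "dz": 0, "wx": 0, "wy": 0, "wz": 0, "gripper": 1},
  ],
)

```text
t: 21.5
tcp_pos: [0.5612, -0.0398, 0.5594]
tcp_rot: [0.497, -0.496, 0.504, -0.503]
wrist_force: [0.2, 0.2, 0.4]
width: 0.0002
```

```bash
python3 st.py;  python3 -c "
from h import *
a=grab('top','t6')['frame'];b=grab('scene','s6')['frame']
cv2.imwrite('pics/m6.png',np.hstack([cv2.resize(a,(400,300)),cv2.resize(b[40:280,100:420],(400,300))])[:,:,::-1])"
```

```text
21.5 tcp [ 0.561 -0.04   0.559] tip [ 0.561 -0.04   0.377] app [ 0.001  0.002 -1.   ] x [-0.014 -1.    -0.002] F [0.2 0.2 0.4] w 0.0002 q [ 0.46  0.16 -0.54  1.39  0.08  1.61 -1.66]
```

View pics/m6.png

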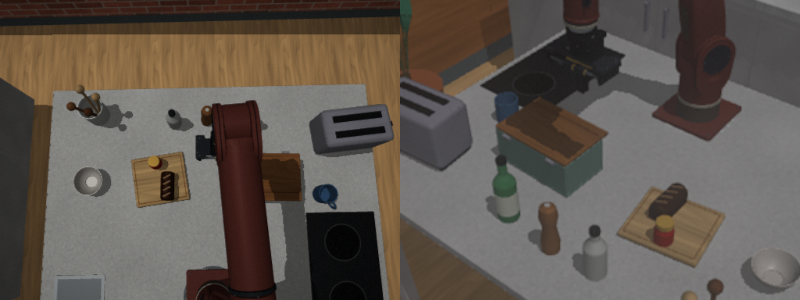

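The lid looks shut and the loaf is on the board. I'll let things settle, then compare the visible lid edge with the starting picture.

jog_arm(
  increments=[
    {"dx": 0, "dy": 0, "dz": 0, "wx": 0, "wy": 0, "wz": 0, "gripper": 1},
    {"dx": 0, "dy": 0, "dz": 0, "wx": 0, "wy": 0, "wz": 0, "gripper": 1},
    {"dx": 0, "dy": 0, "dz": 0, "wx": 0, "wy": 0, "wz": 0, "gripper": 1},
    {"dx": 0, "dy": 0, "dz": 0, "wx": 0, "wy": 0, "wz": 0, "gripper": 1},
    {"dx": 0, "dy": 0, "dz": 0, "wx": 0, "wy": 0, "wz": 0, "gripper": 1},
    {"dx": 0, "dy": 0, "dz": 0, "wx": 0, "wy": 0, "wz": 0, "gripper": 1},
    {"dx": 0, "dy": 0, "dz": 0, "wx": 0, "wy": 0, "wz": 0, "gripper": 1},
    {"dx": 0, "dy": 0, "dz": 0, "wx": 0, "wy": 0, "wz": 0, "gripper": 1},
  ],
)

```text
t: 22.4
tcp_pos: [0.5616, -0.0477, 0.5588]
tcp_rot: [-0.494, 0.494, -0.506, 0.506]
wrist_force: [-0.2, -0.1, 0.1]
width: 0.0005
```

```bash
python3 - <<'E'
from h import *
g=lambda f:cv2.cvtColor(f,cv2.COLOR_RGB2GRAY)
t0,s0=load("top0")["frame"],load("scene0")["frame"]; t,s=grab("top","t7")["frame"],grab("scene","s7")["frame"]
def m(a,b,r,n):
    y0,y1,x0,x1=r; c=cv2.matchTemplate(g(b)[y0-8:y1+8,x0-8:x1+8],g(a)[y0:y1,x0:x1],cv2.TM_CCOEFF_NORMED); _,v,_,l=cv2.minMaxLoc(c); print(n,"shift",l[0]-8,l[1]-8,"corr",round(v,3))
m(t0,t,(240,266,360,395),"lid front right corner top"); m(t0,t,(188,212,375,395),"lid back right top")
m(s0,s,(115,140,195,240),"lid front-right scene"); m(s0,s,(140,170,225,270),"lid left scene")
m(t0,t,(230,265,400,435),"mug"); m(t0,t,(195,222,188,210),"jam"); m(t0,t,(130,170,300,330),"oil");m(t0,t,(130,170,205,240),"soap");m(t0,t,(130,165,255,275),"mill"); m(t0,t,(210,255,90,135),"bowl"); m(t0,t,(240,268,168,200),"board corner")
E
python3 st.py
```

```text
lid front right corner top shift -4 -3 corr 0.901
lid back right top shift 0 0 corr 0.973
lid front-right scene shift 0 0 corr 0.867
lid left scene shift 0 0 corr 0.935
mug shift 0 0 corr 0.999
jam shift 0 0 corr 0.968
oil shift 6 -8 corr 0.576
soap shift 0 0 corr 0.999
mill shift 0 0 corr 0.992
bowl shift 0 0 corr 0.999
board corner shift 0 0 corr 0.996
22.5 tcp [ 0.562 -0.048  0.559] tip [ 0.562 -0.048  0.377] app [-0. -0. -1.] x [-0.025 -1.     0.   ] F [-0.6 -0.1  0.1] w 0.0 q [ 0.46  0.16 -0.53  1.39  0.08  1.61 -1.65]
```

Run:
```python
from h import *
c=lambda n,r:cv2.resize(load(n)["frame"][r[0]:r[1],r[2]:r[3]],(390,290),interpolation=cv2.INTER_CUBIC)
T=(185,275,330,451); S=(110,200,160,281)
cv2.imwrite("pics/m7.png",np.vstack([np.hstack([c("top0",T),c("t7",T)]),np.hstack([c("scene0",S),c("s7",S)])])[:,:,::-1])
```

```text
(no output)
```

View pics/m7.png

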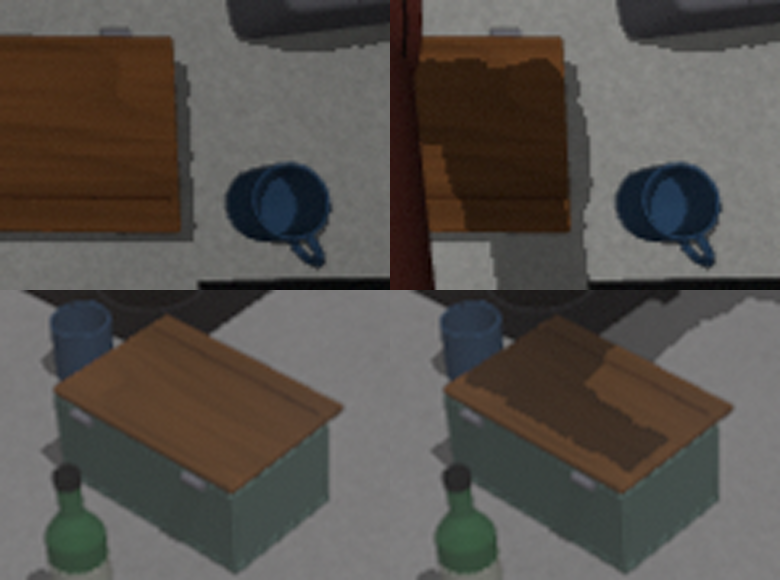

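The before and after crops match. The lid corners (180,232 and 343,408) and the oil bottle are in the same places, and the poor match came only from the arm's shadow. I'm handing in.

```bash
python3 -c "
from bench import robot
print(robot.close_job())"
```

```text
the job is handed in; nothing more can be done
None
```

I handed the job in at about 22.5 s of the 67 s; `robot.close_job()` reports no verdict, so I only have my own checks to go on.

**What I did:**
- **Opening:** I pushed the lid up from under its lip with the closed fingers until it stayed open by itself.
- **Loaf:** I lifted the dark loaf out and set it flat on the board, clear of the jam jar.
- **Closing:** I pulled the lid from behind, past its balance point, and it fell shut.

**Last checks:**
- **Lid:** it matches the starting pictures, with its corners in the same places.
- **Loaves:** the dark loaf is on the board about 38 mm in front of its centre and 28 mm to the right. I didn't touch the pale loaf; it was in the bin when last seen, before I closed the lid.
- **Other things:** the mug, jam jar, soap bottle, pepper mill, bowl and board showed no shift.
- **Robot:** the arm stands clear of everything, with wrist force below 1 N.

**Checks that disagreed:** two automatic image matches came out poorly.
- **Lid's front right corner (top view):** it showed a shift of about 4 pixels, caused by the arm's shadow.
- **Oil bottle (top view):** the arm was hiding it. In the scene view it stands unmoved.

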